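Shut and latch the cutlery box

ROBOT

A 6-joint arm with a two-finger parallel gripper is mounted at the origin on a cart in front of the work surface, level with it; the furniture and walls round the work are solid. World frame = base frame: x ahead of the robot, y to its left, z up, the work surface at z = 0. Lengths are in m, angles in degrees, forces in N, time in s.
With the tool pointing down it reaches from about 0.275 to 0.975 m from the base axis. Payload 8.4 kg.
Tool frame: the origin (TCP) lies midway between the tips of the shut fingers; the grasp point (between the pads) lies ctrl.grasp_offset behind it (ctrl.grasp_offset is the distance from the TCP to the grasp point, in m); x points along the fingers, y is the direction in which the jaws open and shut, and the axes are right-handed (so a half turn about x gives the same grasp; the last joint's range is limited). The gripper opens to 92 mm and grips with 3 to 60 N. Pads are 20 mm wide; open, the fingers measure 128 mm over their backs; the gripper's body (75 mm by 189 mm) begins 69 mm behind the grasp point.
Start: joints at [69.076, 20.225, 93.587, -0, 66.188, -0.138], TCP at [0.222, 0.584, 0.215] pointing down, gripper open.
Joint ranges: [-150.9, 150.9], [-52.94, 120.26], [3.33, 152.33], [-74.26, 254.26], [0, 154.13], [-172.89, 172.89]. Speed limits (degrees/s): [127.2, 127.2, 159.86, 180, 180, 180].

INTERFACE

Orientations are given as a 3x3 rotation matrix whose columns are the frame's x, y, z axes.
In Python, from rig import ctrl gives the robot as it stands.
- The arm moves only by the shell command python3 -m jog 'ROWS' [FORCE]. ROWS is JSON, a list of rows, each a list of 3 entries, a list of its own where there are three numbers: the closure, from 0 (fully open) to 1 (shut), then the shift along the tool's x, y, z in units of 25 mm (1.0 is 25 mm), then the turn about the tool's x in units of 5 degrees (1.0 is 5 degrees). In form: [[claw, [dx, dy, dz], turn], ...]. A call has 1 to 20 rows; each row shifts and turns the commanded pose from where the row before left it, along the tool's axes as they then stand; what a row does not reach is not made up. A row lasts 1/12 s, in which the tool goes at most 41.7 mm and 7.16 degrees, less where a joint would pass 70% of its speed; a pose out of reach is approached as far as the arm can. A call with a number of a shift or a turn outside -1 to 1 is refused whole. A call with a gripper value outside its range is refused whole. The fingers move at their own pace and stop on an object; FORCE is the grip in N (left out, the last holds). Time passes only in rows, so rows that do not move let the fingers close. It gives the time, the measured TCP pose, the force and the opening at its end, in the units of the state.
- ctrl.read_state(): the state, without advancing time (a new reading comes with each control period).
- ctrl.get_image(name): name is "scene" or "top"; returns the picture (420x560x3 uint8, red, green, blue); there is no depth.
- ctrl.camera_model(name): a dict with "camera_matrix" (3x3 intrinsics, pixels), "rvec" (rotation vector, rad) and "tvec" (3), from world to camera coordinates, as OpenCV has them. Camera axes: x right, y down, z forward; pixel columns grow to the right and rows downward; lengths in m; the calibration is good to about 2 mm. A picture is of the moment at which its call begins. camera_model takes no time and is no camera call.
- ctrl.finish_job(): hands the job in, once; it reports no verdict.
The state is a dict: "time": time; "q": joint angles; "dq": joint speeds; "joint_torque": joint torques, N m; "eef_pos": TCP position; "tool_rot": TCP orientation; "contact_force": force on the tool from outside, world axes, zero at the start; "wrist_torque": the same for the moment, N m; "width": finger opening in m.
Only numpy, scipy, OpenCV 4.12 (cv2) and the standard library are available. Lean on these libraries where they do the work, as an engineer would, in place of code of your own. Each camera call takes 0.05 s, during which the arm holds its last target. There are 200 camera calls.

TASK

Push the lid of the white cutlery box down until it is fully shut, and only then flip both lever latches on its front over toward the lid, past dead centre, so that they snap down onto it. Just push with the fingertips: do not pick up or tip the box or shove it along the worktop, and leave the things standing and lying around it where they are.

Things in the scene. Friction and masses are not known exactly. Their poses are not given: they have to be found in the camera images.
- cutlery_box: loose white box, 150 (x) x 200 (y) x 66 mm high without lid, about 2 kg, rubber feet; origin at the centre of its underside, z up; its front (latch side) faces its own -x, toward the robot. With the light wooden lid (153 x 200 x 14 mm) shut it is 80 mm high. Two lever latches stand on its front, 60 mm either side of the middle. A peeler and a teaspoon lie inside
- hinge_line (a point): middle of the lid's hinge line along the back top edge of the box (75 mm behind the box's centre, 66 mm up), on the underside of the lid
- lid_front_edge (a point): middle of the lid's front top edge, on the outer face, 153 mm from the hinge line and 14 mm above the lid's underside; it moves with the lid. With the lid shut it lies 80 mm above the worktop
- lid (a joint): angle of the lid (rad): 0 = shut, grows as its front edge rises, at most 1.1. The hinge is stiff: the lid stays where it is left and needs about 1 to 3 N downward near the front edge to be pushed down
- latch_left (a joint): left lever latch (box +y side), hinge along the box's y. 0 = open: lever leans 0.7 rad from upright toward the box's -x (the robot); 0.7 = upright, dead centre; 2.2 = latched, lying nearly flat over the lid. A spring drives it from dead centre to the nearer end (about 0.12 Nm at either end): pushed clearly past upright, it snaps over by itself
- latch_right (a joint): right lever latch (box -y side), hinge along the box's y. 0 = open: lever leans 0.7 rad from upright toward the box's -x (the robot); 0.7 = upright, dead centre; 2.2 = latched, lying nearly flat over the lid. A spring drives it from dead centre to the nearer end (about 0.12 Nm at either end): pushed clearly past upright, it snaps over by itself
- latch_left_pivot (a point): pivot of the left latch, 90 mm in front of the box's centre, 60 mm to its left and 94 mm up (14 mm above the shut lid); axes as the box's
- latch_right_pivot (a point): pivot of the right latch, 90 mm in front of the box's centre, 60 mm to its right and 94 mm up; axes as the box's
- latch_left_tip (a point): free end of the left lever, 61 mm from its pivot; moves with it. The lever is a flat steel bar 16 mm wide, 5 mm thick, with a black finger tab (26 mm wide, 24 mm long, 7 mm thick) at its end; it stands between two steel cheeks, 28 mm over both, that rise 8 mm above the pivot
- latch_right_tip (a point): free end of the right lever, 61 mm from its pivot; moves with it. The lever is a flat steel bar 16 mm wide, 5 mm thick, with a black finger tab (26 mm wide, 24 mm long, 7 mm thick) at its end; it stands between two steel cheeks, 28 mm over both, that rise 8 mm above the pivot
- fork: bystander: steel fork 196 mm long lying on the strip in front of the sink; origin at the centre of its underside
- salt_shaker: bystander: salt shaker, 44 mm across, 90 mm high; origin at the centre of its underside
- spice_jar: bystander: spice jar with a dark lid, 44 mm across, 96 mm high; origin at the centre of its underside
- tomato_tin: bystander: food tin, 57 mm across, 60 mm high; origin at the centre of its underside
- tea_mug: bystander: striped mug, 97 mm high, behind the box to the right; origin at the centre of its underside

How it is judged (in metres and radians):
On the way, in this order (a step that is already met when the one before it is completed fails the run):
1. the lid is shut, the latches still open (value of joint lid below 0.04 rad and value of joint each of latch_left, latch_right below 1.2 rad), for 0.1 s.
2. both latches have snapped over (value of joint each of latch_left, latch_right above 2.05 rad and value of joint lid below 0.04 rad), for 0.2 s.
At the end, for the whole second after the job is handed in: lid within 0.04 rad of shut, both latches past 2.05 rad (of 2.2), the box upright (0.05 rad), at rest and within 40 mm of where it stood (all of step 2 and distance of cutlery_box from where it was at the start of the episode below 0.04 m and angle between cutlery_box's own z axis and vertical below 0.05 rad and linear speed of cutlery_box below 0.02 m/s); the robot touches nothing.
It fails at once if a latch is flipped over while the lid is not shut (value of joint lid above 0.08 rad and value of joint any of latch_left, latch_right above 1.2 rad).
It fails at once if the box is lifted or tipped (height (world z) of cutlery_box above 0.012 m or angle between cutlery_box's own z axis and vertical above 0.12 rad).
It fails at once if the box is shoved more than 40 mm (distance of cutlery_box from where it was at the start of the episode above 0.04 m).
It fails at once if a thing beside the box is moved more than 30 mm or lifted (distance of any of fork, salt_shaker, spice_jar, tomato_tin, tea_mug from where it was at the start of the episode above 0.03 m).
It also fails if it takes over 51 s, if anything falls off the work surface, if the arm or the gripper's body presses on something with over 40 N, if the wrist force passes 120 N, or if a joint passes its speed limit or range.

## Working session

There is one attempt and no reset: what is moved stays moved. The work goes in short steps, Python scripts to look and compute and a shell command to move; the robot and the scene stay as the last step left them, time stands still between calls to the robot, and variables do not carry over. Pictures are saved under pics/ and viewed, about 8 in all and at most 12, crops included, and the job is handed in when it is done.

```bash
mkdir -p pics; ls
python3 - <<'E'
from rig import ctrl
import cv2,numpy as np
np.set_printoptions(precision=4,suppress=True)
for n in("scene","top"):
    cv2.imwrite(f"pics/{n}0.png",ctrl.get_image(n)[:,:,::-1])
    m=ctrl.camera_model(n);R=cv2.Rodrigues(np.array(m["rvec"]))[0];print(n,m["camera_matrix"],-R.T@np.array(m["tvec"]).ravel(),R)
s=ctrl.read_state();print(s,ctrl.grasp_offset)
E
```

```text
pics
scene [[462.6396   0.     273.9214]
 [  0.     462.6396 204.1651]
 [  0.       0.       1.    ]] [-0.0027 -0.5711  1.1378] [[ 0.747  -0.6647 -0.0056]
 [-0.5049 -0.5619 -0.6552]
 [ 0.4324  0.4923 -0.7554]]
top [[414.1162   0.     273.1431]
 [  0.     414.1162 208.8329]
 [  0.       0.       1.    ]] [0.4279 0.0852 1.4453] [[ 0.0213 -0.9995 -0.0222]
 [-0.9929 -0.0186 -0.1171]
 [ 0.1167  0.0245 -0.9929]]
{'time': 0.1, 'q': array([69.0753, 20.2585, 93.6234, -0.0001, 66.188 , -0.1375]), 'dq': array([ 0.037 ,  0.0663, -0.1709,  0.0139,  0.0067,  0.027 ]), 'joint_torque': array([  0.0004, -59.4898, -33.4932,   0.07  ,   0.0184,  -0.    ]), 'eef_pos': array([0.2217, 0.5839, 0.214 ]), 'tool_rot': array([[-0.0004,  0.3549,  0.9349],
       [-0.0011,  0.9349, -0.3549],
       [-1.    , -0.0012, -0.    ]]), 'contact_force': array([ 0.0168, -0.5822, -0.1274]), 'wrist_torque': array([ 0.044 , -0.0388, -0.0165]), 'width': 0.09191200753812821} 0.0187
```

View pics/scene0.png

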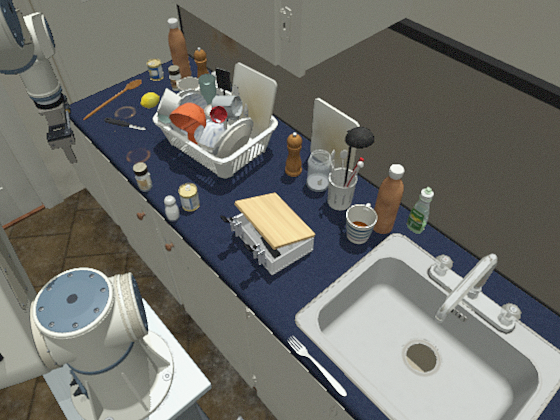

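View pics/top0.png

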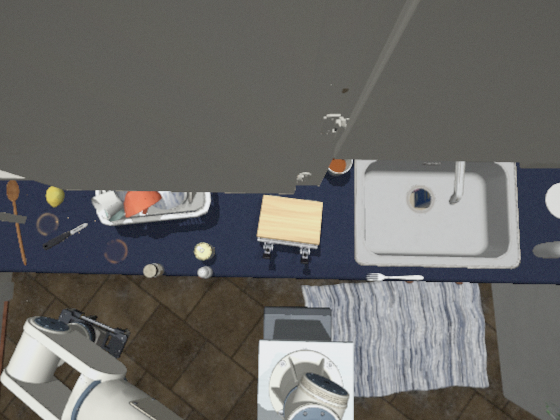

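Scene view: the box is around (275,232) with its lid half up and its latches at (240,235) and (262,252). In the top view the lid spans about (257–323, 196–247), with latches at (268,250) and (305,252). Salt shaker, tin and spice jar stand to the left, the mug at the back right. Next I'll crop both for the corners.

Run:
```python
import cv2,numpy as np
a=cv2.imread("pics/scene0.png")[180:280,220:330];b=cv2.imread("pics/top0.png")[180:280,240:350]
f=lambda x:cv2.resize(x,None,fx=5,fy=5,interpolation=cv2.INTER_CUBIC)[:, :]
def g(x,x0,y0):
    x=cv2.resize(x,None,fx=5.4,fy=5.4,interpolation=cv2.INTER_CUBIC)
    for k in range(0,110,10):
        cv2.putText(x,str(x0+k),(int(k*5.4),8),0,.3,(0,0,255));cv2.line(x,(int(k*5.4),10),(int(k*5.4),16),(0,0,255))
        cv2.putText(x,str(y0+k),(0,int(k*5.4)+4),0,.3,(0,255,255));cv2.line(x,(22,int(k*5.4)),(28,int(k*5.4)),(0,0,255))
    return x
cv2.imwrite("pics/c1.png",g(a,220,180));cv2.imwrite("pics/c2.png",g(b,240,180))
# lid masks
for n in("scene","top"):
    im=cv2.imread(f"pics/{n}0.png");h=cv2.cvtColor(im,cv2.COLOR_BGR2HSV)
    m=cv2.inRange(h,(12,60,120),(28,200,255));c,_=cv2.findContours(m,0,2)
    for k in sorted(c,key=cv2.contourArea)[-3:]:
        print(n,cv2.contourArea(k),cv2.boundingRect(k),cv2.approxPolyDP(k,4,True).reshape(-1,2).tolist())
```

```text
scene 135.5 (83, 80, 58, 40) [[140, 80], [127, 84], [83, 119]]
scene 193.0 (385, 180, 19, 21) [[400, 180], [385, 192], [390, 199], [401, 195]]
scene 2344.5 (235, 192, 80, 58) [[235, 201], [274, 249], [314, 234], [274, 192]]
top 237.5 (46, 186, 17, 21) [[51, 186], [46, 199], [55, 206], [62, 193]]
top 869.5 (259, 195, 64, 27) [[263, 195], [259, 217], [276, 218], [263, 213], [313, 219], [307, 217], [311, 215], [321, 221], [319, 210], [280, 206], [322, 209], [320, 202]]
top 1071.0 (257, 219, 64, 26) [[259, 219], [257, 236], [319, 243], [320, 223]]
```

View pics/c1.png

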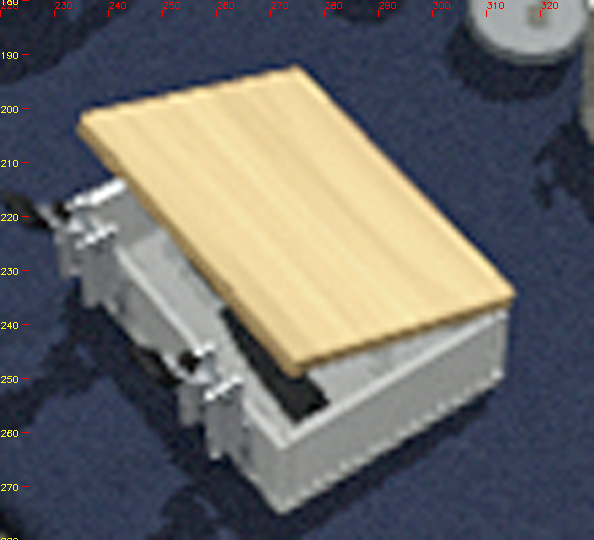

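View pics/c2.png

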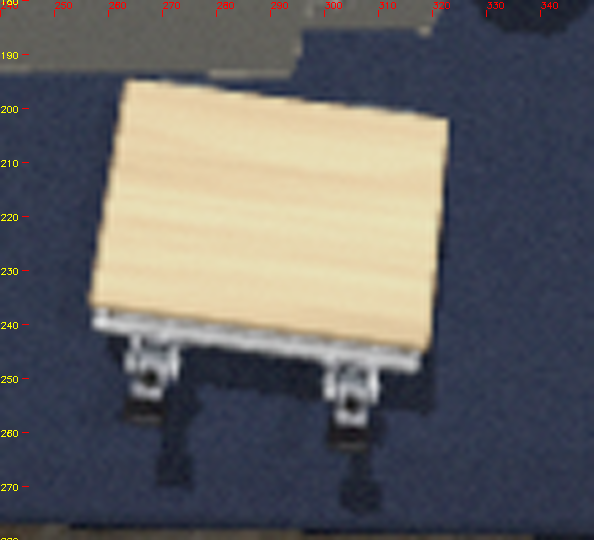

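The crops show the lid's corners. Scene: front (235,201)/(274,248), back (275,192)/(314,234). Top: front (257,236)/(318,244), back (263,195)/(322,202). Black tabs: top (267,256)/(305,261), with the left one near (224,217) in scene and the right near (250,246). Box corner: scene top (272,262), bottom (272,275). Now I'll triangulate.

```bash
cat > h.py <<'E'
from rig import ctrl
import cv2,numpy as np
np.set_printoptions(precision=4,suppress=True)
def cam(n):
    m=ctrl.camera_model(n);return np.array(m["camera_matrix"]),cv2.Rodrigues(np.array(m["rvec"]))[0],np.array(m["tvec"]).ravel()
def P(n): K,R,t=cam(n);return K@np.c_[R,t]
def tri(a,b):
    X=cv2.triangulatePoints(P("scene"),P("top"),np.array(a,float).reshape(2,1),np.array(b,float).reshape(2,1)).ravel();return X[:3]/X[3]
def plane(n,uv,z):
    K,R,t=cam(n);c=-R.T@t;d=R.T@np.linalg.solve(K,[*uv,1.]);return c+d*(z-c[2])/d[2]
def proj(n,X):
    p=P(n)@[*X,1.];return p[:2]/p[2]
E
python3 - <<'E'
from h import *
L=dict(FL=((235,201.5),(257,236.5)),FR=((274,247.5),(318,244)),BL=((275,192.5),(263,194.7)),BR=((314,234),(322,202)))
X={k:tri(*v) for k,v in L.items()}
for k in X:print(k,X[k],proj("scene",X[k])-L[k][0])
d=lambda a,b:np.linalg.norm(X[a]-X[b]);print(d("FL","FR"),d("BL","BR"),d("FL","BL"),d("FR","BR"))
print("tabs",tri((224,217),(267,256)),tri((250,246),(305,261)))
print("boxfront top",plane("top",(257,240.5),.066),plane("top",(316.5,248),.066),plane("scene",(272,262),.066),"bot",plane("scene",(272,275),0))
for n,u in dict(mug=(338,165),tin=(204,251),salt=(204,272),spice=(152,270)).items():print(n,plane("top",u,.08))
E
```

```text
FL [0.4939 0.1661 0.1344] [-0.3655  0.042 ]
FR [ 0.4738 -0.027   0.1269] [-0.1319  0.0187]
BL [0.6366 0.153  0.079 ] [-0.3825  0.056 ]
BR [ 0.614  -0.0426  0.0787] [ 0.1227 -0.0215]
0.1942362323120082 0.19683434633147573 0.15355942732496025 0.14916414665932778
tabs [0.4318 0.1336 0.1442] [0.4216 0.0128 0.1406]
boxfront top [0.4829 0.1707 0.066 ] [ 0.4622 -0.027   0.066 ] [ 0.466  -0.0274  0.066 ] bot [ 0.4653 -0.0273  0.    ]
mug [ 0.7403 -0.0953  0.08  ]
tin [0.4443 0.3437 0.08  ]
salt [0.3759 0.3408 0.08  ]
spice [0.3787 0.5126 0.08  ]
```

Measurements agree: lid about 195 x 151 mm, hinge edge about 0.079 m up, front edge about 0.13 m, so a lid angle of about 0.34. The box centre is about (0.547,0.0635) with yaw −6.1°. The tabs triangulate within 1 cm of where the pivots predict. First move: shut the fingers and turn them square to the box.

```bash
python3 -m jog '[[1,[0,0,0],-0.6],[1,[0,0,0],-0.6],[1,[0,0,0],-0.6],[1,[0,0,0],-0.6],[1,[0,0,0],-0.53],[1,[0,0,0],0]]' 20; python3 -c "
from h import *;s=ctrl.read_state();print(s['eef_pos'],s['tool_rot'],s['time'],s['width'])"
```

```text
time: 0.6
eef_pos: [0.2217, 0.584, 0.2142]
tool_rot: [[-0.0, 0.105, 0.994], [-0.001, 0.994, -0.105], [-1.0, -0.001, -0.0]]
contact_force: [-0.5, 0.4, -0.5]
width: 0.0538
[0.2217 0.584  0.2142] [[-0.0002  0.1049  0.9945]
 [-0.0007  0.9945 -0.1049]
 [-1.     -0.0007 -0.0002]] 0.6 0.053811720928507875
```

```bash
python3 -m jog '[[1,[0,-0.5,0.3],0],[1,[0,-1,0.65],0],[1,[0,-1,0.65],0],[1,[0,-1,0.65],0],[1,[0,-1,0.65],0],[1,[0,-1,0.65],0],[1,[0,-1,0.65],0],[1,[0,-1,0.65],0],[1,[0,-1,0.65],0],[1,[0,-1,0.65],0],[1,[0,-1,0.65],0],[1,[0,-1,0.65],0],[1,[0,-1,0.65],0],[1,[0,-1,0.65],0],[1,[0,-1,0.7],0],[1,[0,-1,0.7],0],[1,[0,-1,0.7],0],[1,[0,-1,0.7],0],[1,[0,-1,0.7],0],[1,[0,-0.8,0.7],0]]'; python3 -m jog '[[1,[0,0,0.2],0],[1,[0.5,0,0],0],[1,[0.5,0,0],0],[1,[0,0,0],0]]'
```

```text
time: 2.27
eef_pos: [0.4918, 0.0674, 0.2145]
tool_rot: [[-0.0, 0.109, 0.994], [-0.0, 0.994, -0.109], [-1.0, -0.0, -0.0]]
contact_force: [1.0, 0.6, -0.8]
width: 0.0003
time: 2.6
eef_pos: [0.4951, 0.069, 0.1876]
tool_rot: [[-0.004, 0.109, 0.994], [-0.0, 0.994, -0.109], [-1.0, -0.001, -0.004]]
contact_force: [-0.4, -0.8, -0.3]
width: 0.0004
```

```bash
python3 -m jog '[[1,[0.5,0,0],0],[1,[0.5,0,0],0],[1,[0.5,0,0],0],[1,[0.3,0,0],0],[1,[0.3,0,0],0],[1,[0.3,0,0],0],[1,[0.3,0,0],0],[1,[0.2,0,0],0],[1,[0.2,0,0],0],[1,[0.2,0,0],0],[1,[0.2,0,0],0],[1,[0.2,0,0],0],[1,[0.2,0,0],0]]'; python3 -m jog '[[1,[0.1,0,0],0],[1,[0.1,0,0],0],[1,[0,0,0],0]]'
```

```text
time: 3.68
eef_pos: [0.4971, 0.0694, 0.0917]
tool_rot: [[0.0, 0.107, 0.994], [-0.0, 0.994, -0.107], [-1.0, -0.0, 0.0]]
contact_force: [-1.0, -0.9, 1.3]
width: 0.0002
time: 3.93
eef_pos: [0.497, 0.0694, 0.0866]
tool_rot: [[-0.0, 0.107, 0.994], [-0.0, 0.994, -0.107], [-1.0, -0.0, -0.0]]
contact_force: [0.5, 0.2, -0.5]
width: 0.0006
```

```bash
python3 -m jog '[[1,[0.1,0,0],0],[1,[0.1,0,0],0],[1,[0,0,0],0]]'; python3 -m jog '[[1,[0.08,0,0],0],[1,[0,0,0],0]]'; python3 -m jog '[[1,[0.08,0,0],0],[1,[0,0,0],0]]'
```

```text
time: 4.18
eef_pos: [0.4971, 0.0694, 0.0818]
tool_rot: [[0.0, 0.107, 0.994], [-0.0, 0.994, -0.107], [-1.0, -0.0, 0.0]]
contact_force: [0.7, 0.3, 0.4]
width: 0.0006
time: 4.35
eef_pos: [0.4973, 0.0694, 0.0803]
tool_rot: [[0.0, 0.107, 0.994], [0.0, 0.994, -0.107], [-1.0, 0.0, 0.0]]
contact_force: [-0.4, 0.3, 1.9]
width: 0.0006
time: 4.52
eef_pos: [0.4974, 0.0695, 0.0801]
tool_rot: [[0.0, 0.107, 0.994], [0.0, 0.994, -0.107], [-1.0, 0.0, 0.0]]
contact_force: [-9.0, -1.3, 29.5]
width: 0.0006
```

Hard stop at z = 0.080 m with 29 N, which is exactly the shut height. I'll lift and look.

```bash
python3 -m jog '[[1,[0,0,0],0],[1,[-0.3,0,0],0],[1,[-1,0,0],0],[1,[-1,0,0],0],[1,[-1,0,0],0],[1,[-1,0,0],0],[1,[-0.7,0,0],0],[1,[0,0,-1],0],[1,[0,0,-1],0],[1,[0,0,-1],0],[1,[0,0,-1],0],[1,[0,0,-1],0],[1,[0,0,0],0]]'
python3 - <<'E'
from h import *
for n in("scene","top"): cv2.imwrite(f"pics/{n}1.png",ctrl.get_image(n)[:,:,::-1])
a=cv2.imread("pics/scene1.png")[180:280,210:320];b=cv2.imread("pics/top1.png")[190:290,240:350]
cv2.imwrite("pics/c3.png",np.hstack([cv2.resize(x,(395,360),interpolation=cv2.INTER_CUBIC) for x in(a,b)]))
E
```

```text
time: 5.6
eef_pos: [0.3685, 0.0827, 0.2025]
tool_rot: [[-0.003, 0.106, 0.994], [-0.0, 0.994, -0.106], [-1.0, -0.001, -0.003]]
contact_force: [0.4, 0.3, -0.2]
width: 0.0006
```

View pics/c3.png

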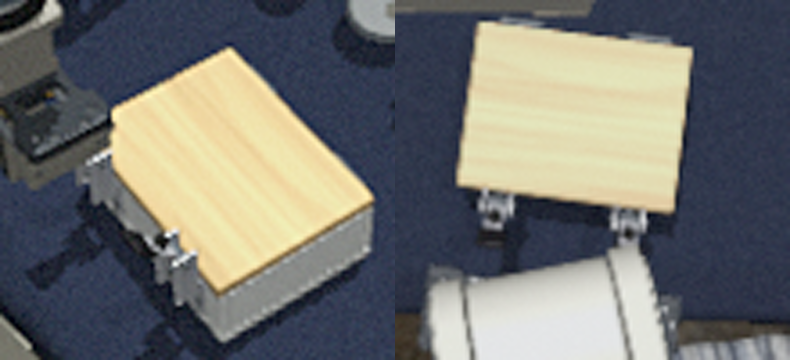

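The lid lies flat on the box and shut, both levers are still leaning open, and the box has not visibly moved (lid corners at about (257,242)/(318,249) in top). Left latch next: shift +60 mm in y, go down in front of it, then push.

```bash
python3 -m jog '[[1,[0,0.8,0],0],[1,[0,0.8,0],0],[1,[0,0.8,0],0],[1,[0.8,0,0],0],[1,[0.8,0,0],0],[1,[0.8,0,0],0],[1,[0.5,0,0],0],[1,[0.5,0,0],0],[1,[0,0,0],0]]'; python3 -m jog '[[1,[0,0,0.4],0],[1,[0,0,0.4],0],[1,[0,0,0.3],0],[1,[0,0,0.3],0],[1,[0,0,0.3],0],[1,[0,0,0.3],0]]';python3 -m jog '[[1,[0,0,0.3],0],[1,[0,0,0.3],0],[1,[0,0,0.3],0],[1,[0,0,0.3],0],[1,[0,0,0.3],0],[1,[0,0,0.3],0],[1,[0,0,0.3],0],[1,[0,0,0],0]]'
```

```text
time: 6.45
eef_pos: [0.3792, 0.1422, 0.1161]
tool_rot: [[-0.003, 0.107, 0.994], [-0.001, 0.994, -0.107], [-1.0, -0.001, -0.003]]
contact_force: [-0.1, 0.3, -0.2]
width: 0.0004
time: 6.95
eef_pos: [0.4288, 0.1369, 0.1184]
tool_rot: [[-0.002, 0.107, 0.994], [-0.0, 0.994, -0.107], [-1.0, -0.0, -0.002]]
contact_force: [-5.2, 0.0, 4.3]
width: 0.0008
time: 7.62
eef_pos: [0.483, 0.1315, 0.1182]
tool_rot: [[0.001, 0.107, 0.994], [0.0, 0.994, -0.107], [-1.0, 0.0, 0.001]]
contact_force: [-0.4, 0.2, 0.4]
width: 0.0004
```

Contact force rose to 5 N and then vanished, so the left latch went over. Now retreat over the top and do the right one.

```bash
python3 -m jog '[[1,[-0.8,0,0],0],[1,[-0.9,0,0],0],[1,[-0.9,0,0],0],[1,[-0.8,0,0],0],[1,[0,-0.8,-0.6],0],[1,[0,-0.8,-0.6],0],[1,[0,-0.8,-0.7],0],[1,[0,-0.8,-0.7],0],[1,[0,-0.8,-0.7],0],[1,[0,-0.8,-0.6],0],[1,[0,0,0],0],[1,[0.8,0,0],0],[1,[0.8,0,0],0],[1,[0.8,0,0],0],[1,[0.5,0,0],0],[1,[0.5,0,0],0],[1,[0,0,0],0]]'; python3 -m jog '[[1,[0,0,0.3],0],[1,[0,0,0.4],0],[1,[0,0,0.3],0],[1,[0,0,0.3],0],[1,[0,0,0.3],0],[1,[0,0,0.3],0]]';python3 -m jog '[[1,[0,0,0.3],0],[1,[0,0,0.3],0],[1,[0,0,0.3],0],[1,[0,0,0.3],0],[1,[0,0,0.3],0],[1,[0,0,0.3],0],[1,[0,0,0],0]]'
```

```text
time: 9.03
eef_pos: [0.3702, 0.0228, 0.1164]
tool_rot: [[-0.003, 0.107, 0.994], [-0.0, 0.994, -0.107], [-1.0, -0.0, -0.003]]
contact_force: [-0.6, -1.0, -0.1]
width: 0.0003
time: 9.53
eef_pos: [0.4186, 0.0175, 0.1184]
tool_rot: [[-0.002, 0.107, 0.994], [0.0, 0.994, -0.107], [-1.0, -0.0, -0.002]]
contact_force: [-3.5, -0.6, 3.1]
width: 0.0005
time: 10.12
eef_pos: [0.4654, 0.0126, 0.1183]
tool_rot: [[0.002, 0.107, 0.994], [-0.0, 0.994, -0.107], [-1.0, 0.0, 0.002]]
contact_force: [0.8, -0.1, 0.0]
width: 0.0006
```

Same pattern. I'll lift, pull back toward the robot and check.

```bash
python3 -m jog '[[1,[-0.8,0,0],0],[1,[-0.9,0,0],0],[1,[-0.9,0,0],0],[1,[-0.8,0,0],0],[1,[-0.8,0.5,-0.6],0],[1,[-0.8,0.9,-0.6],0],[1,[0,0.9,-0.7],0],[1,[0,0.9,-0.7],0],[1,[0,0.9,-0.7],0],[1,[0,0.9,0],0],[1,[0,0.9,0],0],[1,[0,0.9,0],0],[1,[0,0.9,0],0],[1,[0,0,0],0],[1,[0,0,0],0]]'
python3 - <<'E'
from h import *
for n in("scene","top"): cv2.imwrite(f"pics/{n}2.png",ctrl.get_image(n)[:,:,::-1])
a=cv2.imread("pics/scene2.png")[180:280,210:320];b=cv2.imread("pics/top2.png")[190:290,240:350]
cv2.imwrite("pics/c4.png",np.hstack([cv2.resize(x,(395,360),interpolation=cv2.INTER_CUBIC) for x in(a,b)]))
E
```

```text
time: 11.37
eef_pos: [0.4016, 0.2134, 0.2429]
tool_rot: [[-0.0, 0.105, 0.994], [-0.0, 0.994, -0.105], [-1.0, -0.001, -0.0]]
contact_force: [-0.5, -0.3, -0.7]
width: 0.0002
```

View pics/c4.png

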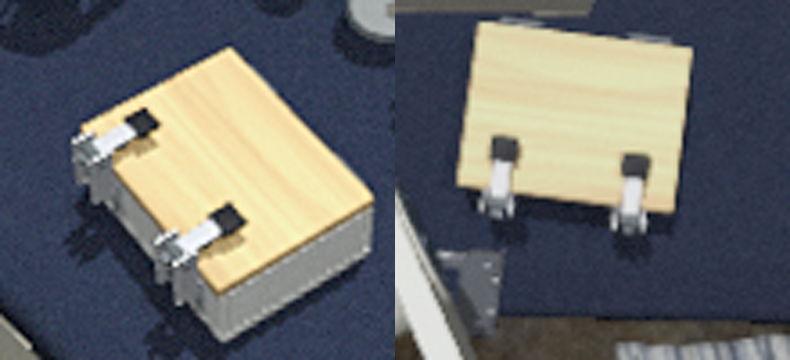

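View pics/scene2.png

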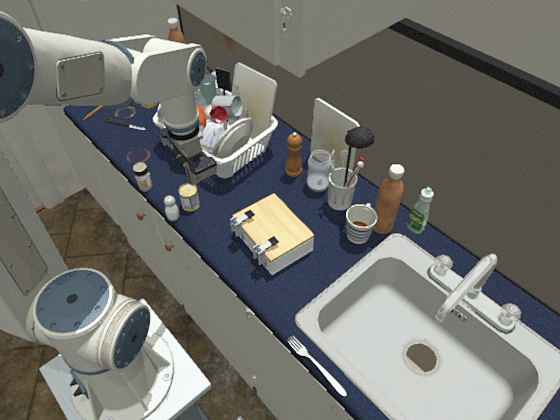

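Both levers lie over the lid and the bystanders are where they were; the arm is clear. One numeric check of the tab heights, then hand in.

Run:
```python
from h import *
def tabs(n,r):
    im=cv2.imread(f"pics/{n}2.png");x,y,w,h=r;m=cv2.inRange(im[y:y+h,x:x+w],(0,0,0),(75,75,75)) 
    N,_,st,c=cv2.connectedComponentsWithStats(m);k=[i for i in range(1,N) if st[i,4]>15];return [(c[i]+[x,y],st[i,4]) for i in k]
print(tabs("scene",(240,205,40,42)),tabs("top",(262,222,55,18)))
for a,b in(((250.4,213.9),(270.6,231.4)),((273.8,241.1),(306.9,236.1))):
    X=tri(a,b);print("tab centre",X,"lever angle",.7+np.arccos((X[2]-.094)/.049))
a=cv2.imread("pics/top1.png").astype(int);b=cv2.imread("pics/top2.png").astype(int)
for c in((238.5,0),):
    pass
for n in("scene","top"):
    g0,g1=[cv2.cvtColor(cv2.imread(f"pics/{n}{i}.png"),cv2.COLOR_BGR2HSV) for i in(1,2)]
    for g in(g0,g1):
        m=cv2.inRange(g,(12,60,120),(28,200,255));r=np.zeros_like(m);r[185:275,225:330]=m[185:275,225:330];q=np.argwhere(r)[:,::-1]
        print(n,[q[np.argmax(q@np.array(d))].tolist() for d in((1,0),(0,1),(1,-1),(1,1))])
```

```text
[(array([249.2703, 213.6757]), np.int32(37)), (array([242.2308, 243.3077]), np.int32(39)), (array([273.0952, 240.5714]), np.int32(42))] [(array([270.3077, 231.4231]), np.int32(26)), (array([307.0476, 236.7619]), np.int32(21))]
tab centre [0.5138 0.1239 0.1   ] lever angle 2.1474844546989047
tab centre [0.5007 0.0059 0.0978] lever angle 2.193637216710605
scene [[313, 234], [270, 260], [274, 193], [312, 237]]
scene [[313, 234], [271, 261], [274, 193], [312, 237]]
top [[322, 205], [310, 248], [322, 205], [317, 248]]
top [[322, 205], [310, 248], [322, 205], [317, 248]]
```

```bash
python3 -c "
from rig import ctrl;print(ctrl.finish_job())"
```

```text
the job is handed in; nothing more can be done
None
```

The lid is shut and both latches are snapped down onto it. I handed the job in at about 11.5 s; it reports no verdict.

- **Lid:** I pushed it down with the closed fingertips until it hit a hard stop at z = 0.080 m, the shut height, with about 30 N. A picture then showed it flat with both levers still open.
- **Latches:** I pushed the left one over, then the right, each from the front. The force was about 5 N or less in the readings and then dropped away, as expected when a lever snaps.
- **Last checks:**
  - The two views put the tabs at heights of 0.100 m (left) and 0.098 m (right). That gives lever angles of about 2.15 and 2.19 rad, where more than 2.05 is needed.
  - The left margin, 0.10 rad, is about the size of the measuring error (2–3 mm in height), but the picture shows that lever lying flat like the right one.
  - The lid corners stayed within 1 pixel through the latch pushes, so those did not shift the box.
  - By eye, the things around the box stand where they did.
  - The arm was clear of everything. No checks failed or disagreed.

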